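# Lock the stop of a cutting gauge with its wing nut

### The arm

A 7-joint arm with a two-finger parallel gripper is mounted at the origin on a cart in front of the work surface, level with it; the furniture and walls round the work are solid. World frame = base frame: x ahead of the robot, y to its left, z up, the work surface at z = 0. Lengths are in m, angles in rad, forces in N, time in s.
With the tool pointing down it reaches from about 0.425 to 0.925 m from the base axis. Payload 6.8 kg.
Tool frame: the origin (TCP) lies at the centre of the arm's flange, where the gripper is bolted on; the fingertips stand 173 mm ahead of it and the grasp point (between the pads) lies 155 mm ahead of it (r.hold_point_z is the distance from the TCP to the grasp point, in m); z points along the fingers, x is the direction in which the jaws open and shut, and the axes are right-handed (so a half turn about z gives the same grasp; the last joint's range is limited). The gripper opens to 85 mm and grips with 20 to 120 N. Pads are 22 mm wide; open, the fingers measure 114 mm over their backs; the gripper's body (76 mm by 85 mm) begins 54 mm behind the grasp point. The pads swing forward as they close: fully open they stand 13 mm farther back than shut.
Start: joints at [-0.108, 0.477, 0.022, 1.555, -0.011, 1.109, -0.083], TCP at [0.675, 0, 0.405] pointing down, gripper open.
Joint ranges: [-2.96, 2.96], [-0.34, 2.1], [-1.41, 1.46], [0.24, 2.44], [-1.37, 4.51], [0.17, 1.92], [-2.96, 2.96]. Speed limits (rad/s): [2.39, 2.39, 3.14, 3.14, 3.14, 3.14, 3.14].

### API

Orientations are given as a rotation vector (axis times angle).
In Python, from bench import r gives the robot as it stands.
- The arm moves only by the tool apply_moves, never from a script. Its arguments are lists of equal length, an entry for each row: "dp": the shift along the tool's x, y, z scaled (see below), a list of three; "twist": the turn, a rotation vector about the tool's x, y, z scaled (see below), a list of three; "jaw": the closure in counts, from 0 (fully open) to 255 (shut). In form: {"dp": [[x, y, z], ...], "twist": [[rx, ry, rz], ...], "jaw": [jaw, ...]}. A call has 1 to 20 rows; each row shifts and turns the pose as measured when the row begins, along the tool's axes as they then stand; what a row does not reach is not made up. The controller multiplies each number of a shift by 12 cm and each number of a turn by 120 degrees. A row lasts 1/10 s, in which the tool goes at most 50 mm and 8.59 degrees, less where a joint would pass 70% of its speed; a pose out of reach is approached as far as the arm can. A call with a number of a shift or a turn outside -1 to 1 is refused whole. A call with a gripper value outside its range is refused whole. The fingers move at their own pace and stop on an object; "grip_force" is the grip in N (left out, the last holds). Time passes only in rows, so rows that do not move let the fingers close. It gives the time, the measured TCP pose, the force and the opening at its end, in the units of the state.
- r.get_obs(): the state, without advancing time (a new reading comes with each control period).
- r.grab_frame(name): name is "scene" or "side" or "wrist"; returns a dict with "color" (420x560x3 uint8, red, green, blue), "z_map" (420x560 float32, m along the optical axis (not along the pixel's ray), 0 where there is no reading), "intrinsics" (3x3 intrinsics, pixels), "dist_coeffs" ([k1, k2, p1, p2, k3] as OpenCV has them; the pictures are not rectified), "R" (3x3) and "t" (3): a world point X has camera coordinates R X + t; the wrist camera has in their place "hand_eye" (4x4, takes a point from camera to tool coordinates, whose origin is the TCP and whose axes are the tool frame's). Camera axes: x right, y down, z forward; pixel columns grow to the right and rows downward; lengths in m; the calibration is good to about 2 mm. A picture is of the moment at which its call begins: read the wrist's pose just before it.
- r.hand_in(): hands the job in, once; it reports no verdict.
The state is a dict: "clock": time; "joints": joint angles; "qvel": joint speeds; "tau": joint torques, N m; "tcp_pos": TCP position; "orientation": TCP orientation; "contact_force": force on the tool from outside, world axes, zero at the start; "moment": the same for the moment, N m; "grip_width": finger opening in m.
Only numpy, scipy, OpenCV 4.12 (cv2) and the standard library are available. Lean on these libraries where they do the work, as an engineer would, in place of code of your own. Each camera call takes 0.05 s, during which the arm holds its last target.

### The job

Set the cutting gauge on the bench to its shortest length: with the fingertips, push the sliding stop block along its rail until it is fully home against the end block, and only then spin its loose wing nut clockwise (seen from above) with repeated fingertip strokes on the wings until it is fully tight. Nothing may be grasped: do not pinch the stop block, the wings or the hub, only push on them, and leave the tape roll, the nut driver and the red-banded marker that lie around the gauge where they are.

Things in the scene. Friction and masses are not known exactly. Their poses are not given: they have to be found in the camera images.
- gauge: Cutting gauge, fixed: aluminium base plate 10 mm thick (in its frame x -62 to 50, y -136 to 90 mm) with an upright fence along the far side. Origin on the bench surface below the rail; z up, +y along the rail towards the end block (left as seen by the robot), +x towards the fence. The end block (dark steel) spans y 66 to 84, x -56 to 33, top 30 mm above the bench. The nut's axis lies on x = 0.
- fence_top (a point): Middle of the top front edge of the upright aluminium fence: 38 mm from the rail's line in gauge +x, 73 mm above the bench; the fence is 10 mm thick. It stands 6.5 mm beyond the reach of the wing tips, so a finger has room only on the near side of the nut and to its left and right.
- stop (a joint): Sliding stop block: black, x -56 to 33 mm of the gauge, 88 mm long along the rail (36 mm to the left of the nut's axis, 52 to the right), underside 10 and top 30 mm above the bench. Value: m from home; 0 = against the end block, the nut's axis then at gauge y = +30 mm; grows as it stands farther to the gauge's -y, at most 0.075. Starts 0.03 to 0.07. Slides with about 6 N of friction, stays where it is left.
- stop_push (a point): Point on the stop block's right end face (the face away from the end block), on the rail's line x = 0 and half-way up (20 mm above the bench); pushing there along the gauge's +y drives the block home. The face lies 52 mm from the nut's axis. Axes parallel to the gauge's.
- wing_nut (a joint): The wing nut's turn about its vertical stud in rad: 0 = fully tight (a hard stop), positive = unscrewed, counter-clockwise seen from above. Starts 4.5 to 9.5. At 0 the wings lie along the gauge's y. It turns with a friction of about 0.05 N m (2 to 3 N at the wings) and stays where it is left.
- wing_mid (a point): Point on the steel wing nut's axis half-way up the wings; turns with the nut: y along the wings, z up. Two opposite wings, 6 mm thick, reach 31.5 mm from the axis and from 12 mm below to 13 mm above this point. It is 50 mm above the bench when tight and rises 0.8 mm per rad unscrewed (5 mm a turn). The stud's end, 4 mm in radius, tops out 57 mm above the bench. All is free above stop and end block.
- wing_lead: The faces of the two wings on which a finger pushes to tighten (clockwise from above), with one wing's tip; part of the nut, origin on its axis at the top of the stop block. For the no-pinch rule.
- wing_trail: The opposite faces of the two wings, with the other wing's tip; same origin. For the no-pinch rule.
- nut_hub: The nut's hub between the wings, 18 mm across, 16 mm high; same origin. A finger may press on one side of it, but two fingers must not squeeze it.
- tape_roll: Bystander: brown roll of packing tape lying flat, 108 mm across, 48 mm high, beyond the right end of the gauge; origin at the centre of its underside.
- nut_driver: Bystander: nut driver with a red handle, 196 mm long, 29 mm high, lying in front of the gauge; origin at the middle of its underside.
- marker_red: Bystander: black marker with a red band, 136 mm long, 15 mm high, lying behind the fence; origin at the middle of its underside.

How it is judged:
By the outcome, as a careful person would: the job done as asked, in the order asked, and still so for the second after the job is handed in, with the robot touching nothing.
It also fails if it takes over 61 s, if anything falls off the work surface, if the arm or the gripper's body presses on something with over 40 N, if the wrist force passes 120 N, or if a joint passes its speed limit or range.

## Working session

There is one attempt and no reset: what is moved stays moved. The work goes in short steps, Python scripts to look and compute and a tool call to move; the robot and the scene stay as the last step left them, time stands still between calls to the robot, and variables do not carry over. Pictures are saved under pics/ and viewed, and the job is handed in when it is done.

Besides the shell and the picture viewer there is one more tool, called after "Request:" in YAML: its name, and indented under it one key for each argument. apply_moves: Moves the arm, as the interface text tells. Shifts and turns lie within -1 to 1; 1 stands for 12 cm of shift or 120 degrees of turn. Its arguments: {"type":"object","properties":{"dp":{"type":"array"},"twist":{"type":"array"},"jaw":{"type":"array"},"grip_force":{"type":"number"}},"required":["dp","twist","jaw"]}

```bash
ls; mkdir -p pics
cat > h.py <<'E'
import numpy as np, cv2
from bench import r
from scipy.spatial.transform import Rotation as Rot
def save(n,f):
    cv2.imwrite(f'pics/{n}.png',cv2.cvtColor(f['color'],cv2.COLOR_RGB2BGR))
def cloud(f,T=None):
    z=f['z_map'];h,w=z.shape
    u,v=np.meshgrid(np.arange(w),np.arange(h))
    p=cv2.undistortPoints(np.stack([u,v],-1).reshape(-1,1,2).astype(np.float64),f['intrinsics'],np.array(f['dist_coeffs'])).reshape(h,w,2)
    P=np.dstack([p[...,0]*z,p[...,1]*z,z])
    if 'R' in f: X=(P-np.array(f['t']))@np.array(f['R'])
    else:
        H=np.array(f['hand_eye']); X=P@H[:3,:3].T+H[:3,3]
        X=X@T[:3,:3].T+T[:3,3]
    X[z==0]=np.nan
    return X
def tcpT():
    o=r.get_obs();T=np.eye(4);T[:3,:3]=Rot.from_rotvec(o['orientation']).as_matrix();T[:3,3]=o['tcp_pos'];return T
E
python3 - <<'E'
from h import *
o=r.get_obs();print({k:np.round(v,4) for k,v in o.items()})
print(tcpT().round(3))
T=tcpT()
for n in ['scene','side','wrist']:
    f=r.grab_frame(n);save(n+'0',f);np.save(f'pics/{n}0.npy',cloud(f,T))
    if 'R' in f: print(n,np.round(-np.array(f['R']).T@f['t'],3))
    else: print(np.round(f['hand_eye'],3))
E
```

```text
pics
{'clock': np.float64(0.0), 'joints': array([-0.1081,  0.4778,  0.0223,  1.5565, -0.0115,  1.1093, -0.0831]), 'qvel': array([ 0.0005,  0.0008,  0.0006, -0.0014, -0.0003, -0.0001,  0.001 ]), 'tau': array([-5.00000e-04, -5.96444e+01,  1.60770e+00, -2.81195e+01,
        1.24000e-02,  9.40000e-03,  0.00000e+00]), 'tcp_pos': array([0.6747, 0.    , 0.4037]), 'orientation': array([ 3.1414e+00,  2.0000e-04, -2.9000e-03]), 'contact_force': array([-0.1914, -0.1446, -0.4713]), 'moment': array([ 0.0072, -0.0253, -0.0239]), 'grip_width': np.float64(0.0854)}
[[ 1.     0.    -0.002  0.675]
 [ 0.    -1.    -0.     0.   ]
 [-0.002  0.    -1.     0.404]
 [ 0.     0.     0.     1.   ]]
scene [0.261 0.227 0.735]
side [0.061 0.562 0.425]
[[ 1.     0.001  0.001  0.   ]
 [-0.001  0.955  0.297 -0.077]
 [-0.001 -0.297  0.955  0.031]
 [ 0.     0.     0.     1.   ]]
```

View pics/scene0.png

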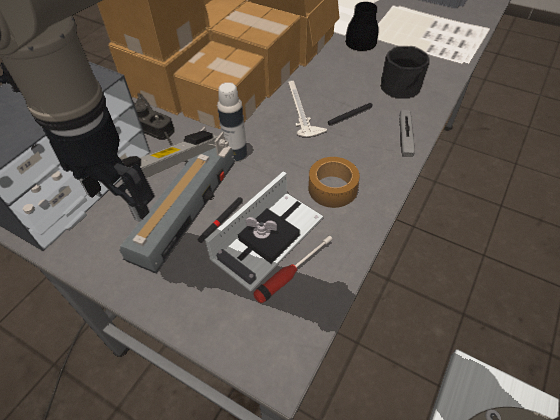

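View pics/side0.png

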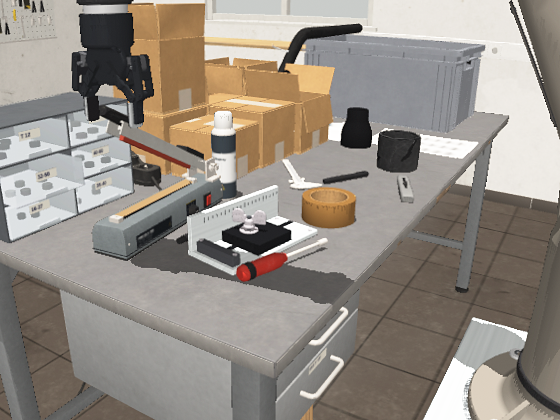

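View pics/wrist0.png

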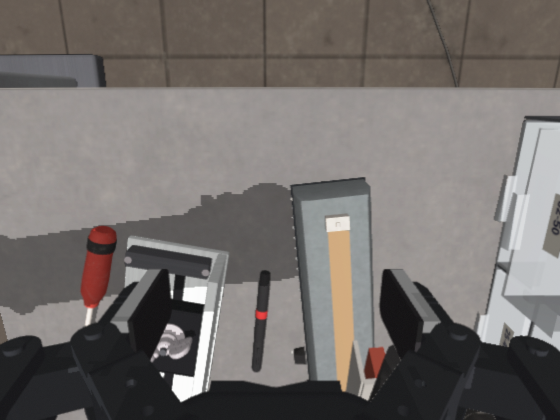

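The scene view shows the gauge (columns 205-325, rows 172-290), with the nut near (262,230), the tape roll at (333,180), the driver at (290,272) and the marker at (220,220). Next I'll fit the gauge pose from depth.

Run:
```python
from h import *
for n in ['scene0','side0','wrist0']:
    X=np.load(f'pics/{n}.npy')
    P=X.reshape(-1,3); P=P[~np.isnan(P).any(1)]
    m=(abs(P[:,0]-.56)<.2)&(abs(P[:,1])<.25)&(P[:,2]<.1)
    Q=P[m]
    b=Q[abs(Q[:,2])<.006]; print(n,'bench z',np.median(b[:,2]) if len(b) else None)
    # image top-down height map
    W=np.zeros((500,400),np.uint8)
    ii=((.25-Q[:,1])*1000).astype(int); jj=((Q[:,0]-.36)*1000).astype(int)
    np.maximum.at(W,(ii.clip(0,499),jj.clip(0,399)),(Q[:,2].clip(0,.1)*2500).astype(np.uint8))
    cv2.imwrite(f'pics/top_{n}.png',cv2.applyColorMap(W,cv2.COLORMAP_JET))
ims=[cv2.imread(f'pics/top_{n}.png') for n in ['scene0','wrist0']]
cv2.imwrite('pics/top.png',np.hstack(ims))
```

```text
scene0 bench z 0.00013922518981879836
side0 bench z -0.0009006593023620283
wrist0 bench z -0.0005037955676414629
```

View pics/top.png

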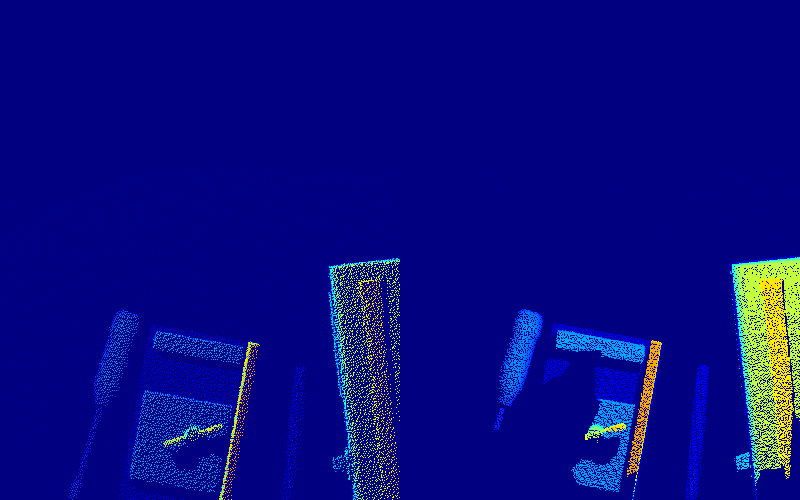

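```bash
cat > fit.py <<'E'
from h import *
def edges(a):
    return np.percentile(a,[.5,99.5])*1000
def fit(P,verbose=True):
    P=P.reshape(-1,3); P=P[~np.isnan(P).any(1)]
    P=P[(abs(P[:,0]-.56)<.2)&(abs(P[:,1]+.13)<.25)&(P[:,2]<.1)]
    F=P[(P[:,2]>.069)&(P[:,2]<.078)&(P[:,0]>.52)&(P[:,0]<.64)]
    l=cv2.fitLine(F[:,:2].astype(np.float32),cv2.DIST_HUBER,0,.001,.001).ravel()
    d=l[:2]*np.sign(l[1]); ey=d; ex=np.array([d[1],-d[0]])
    c=l[2:]
    # gauge x of fence centre =43
    G=np.c_[(P[:,:2]-c)@ex+.043,(P[:,:2]-c)@ey,P[:,2]]
    f=G[(G[:,2]>.069)&(G[:,2]<.078)&(abs(G[:,0]-.043)<.012)]
    print('fence x',edges(f[:,0]),'y',edges(f[:,1]),'yaw',np.degrees(np.arctan2(-ey[0],ey[1])))
    return c,ex,ey,G
if __name__=='__main__':
  for n in ['scene0','wrist0','side0']:
    X=np.load(f'pics/{n}.npy');c,ex,ey,G=fit(X)
    t=G[(abs(G[:,2]-.03)<.004)&(G[:,0]>-.05)&(G[:,0]<.028)]
    h=np.histogram(t[:,1]*1000,bins=np.arange(-140,140,4));print([(int(b),int(a)) for a,b in zip(*h) if a])
    e=np.array([b for a,b in zip(*h) if a>5]).max()/1000
    tt=t[t[:,1]>e-.026]; eb=np.percentile(tt[:,1],[1,99])*1000;print('endblock y',eb, 'x',edges(G[(abs(G[:,2]-.03)<.004)&(abs(G[:,1]*1000-eb.mean())<8)][:,0]))
    y0=eb.mean()/1000-.075
    org=c+ex*(-.043)+ey*y0
    ss=t[t[:,1]<eb[0]/1000-.008]; print('org',org,'stop y',edges(ss[:,1]-y0))
    w=G[(G[:,2]>.044)&(abs(G[:,0])<.034)&(abs(G[:,1]-y0)<.1)]
    w=w-[0,y0,0]
    print('wing z',edges(w[:,2]),'mean',w.mean(0),len(w))
    l=cv2.fitLine(w[:,:2].astype(np.float32),cv2.DIST_HUBER,0,.001,.001).ravel()
    print('wing dir from +y ccw deg',np.degrees(np.arctan2(-l[0],l[1])),'extent',edges((w[:,:2]-l[2:])@l[:2]),l[2:])
E
python3 fit.py
```

```text
fence x [38.86801206 50.77550615] y [-118.16833473  104.95685116] yaw -10.406774
[(-52, 21), (-48, 57), (-44, 61), (-40, 63), (-36, 57), (-32, 53), (-28, 44), (-24, 45), (-20, 40), (-16, 35), (-12, 39), (-8, 42), (-4, 34), (0, 39), (4, 55), (8, 59), (12, 61), (16, 72), (20, 65), (24, 63), (28, 73), (32, 72), (36, 73), (40, 1), (80, 33), (84, 77), (88, 75), (92, 70), (96, 91), (100, 3)]
endblock y [81.95094464 99.87797861] x [-92.52232915 135.29887342]
org [ 0.55372934 -0.17333891] stop y [-169.80693228   23.34614516]
wing z [44.15124504 70.69368848] mean [ 0.00036203 -0.01126118  0.05755351] 259
wing dir from +y ccw deg -62.085876 extent [-29.58905108  30.39317665] [ 0.00060369 -0.01101095]
fence x [38.00814273 48.18278044] y [-71.38261827  62.45952076] yaw -10.773111
[(-96, 2), (-92, 81), (-88, 100), (-84, 95), (-80, 109), (-76, 102), (-72, 87), (-68, 41), (-64, 22), (-60, 13), (-56, 9), (-52, 7), (-48, 8), (-44, 12), (-40, 48), (-36, 82), (-32, 100), (-28, 87), (-24, 92), (-20, 89), (-16, 74), (-12, 93), (-8, 110), (-4, 7), (36, 51), (40, 203), (44, 253), (48, 251), (52, 317), (56,
[... 351 characters left out ...]
-106.92381999  118.24033359] yaw -10.286057
[(-140, 44), (-136, 25), (-132, 1), (-40, 13), (-36, 23), (-32, 26), (-28, 28), (-24, 26), (-20, 26), (-16, 29), (-12, 27), (-8, 34), (-4, 26), (0, 26), (4, 26), (8, 33), (12, 33), (16, 46), (20, 35), (24, 49), (28, 44), (32, 46), (36, 39), (40, 41), (44, 43), (48, 73), (52, 9), (92, 17), (96, 46), (100, 50), (104, 48), (108, 81), (112, 17)]
endblock y [ 94.10551617 112.99062036] x [-92.94420291 136.77846624]
org [ 0.55413723 -0.17276168] stop y [-174.86232205   23.58898821]
wing z [44.07850603 69.21888048] mean [ 0.00066587 -0.01163923  0.05558643] 385
wing dir from +y ccw deg -61.914528 extent [-37.84213793  22.38242647] [ 0.00792397 -0.00800564]
```

Request:
apply_moves:
  dp:
    - [-0.162, 0.315, 0]
    - [-0.162, 0.315, 0]
    - [-0.162, 0.315, 0]
    - [-0.162, 0.315, 0]
    - [-0.162, 0.315, 0]
    - [-0.162, 0.315, 0]
    - [-0.162, 0.315, 0]
    - [0, 0, 0]
    - [0, 0, 0]
  twist:
    - [0, 0, 0]
    - [0, 0, 0]
    - [0, 0, 0]
    - [0, 0, 0]
    - [0, 0, 0]
    - [0, 0, 0]
    - [0, 0, 0]
    - [0, 0, 0]
    - [0, 0, 0]
  jaw: [255, 255, 255, 255, 255, 255, 255, 255, 255]
  grip_force: 40

```text
clock: 1.05
tcp_pos: [0.5334, -0.2725, 0.4001]
orientation: [-3.139, -0.006, 0.01]
contact_force: [1.7, 0.5, -0.7]
grip_width: 0.0003
```

Request:
apply_moves:
  dp:
    - [0, 0, 0]
    - [0, 0, 0]
    - [0, 0, 0]
    - [0, 0, 0]
    - [0, 0, 0]
    - [0, 0, 0]
    - [0, 0, 0]
    - [0, 0, 0]
    - [0, 0, 0]
    - [0, 0, 0]
    - [0, 0, 0]
  twist:
    - [0, 0, -0.0667]
    - [0, 0, -0.0667]
    - [0, 0, -0.0667]
    - [0, 0, -0.0667]
    - [0, 0, -0.0667]
    - [0, 0, -0.0667]
    - [0, 0, -0.0667]
    - [0, 0, -0.0667]
    - [0, 0, -0.0667]
    - [0, 0, -0.0667]
    - [0, 0, 0]
  jaw: [255, 255, 255, 255, 255, 255, 255, 255, 255, 255, 255]

```text
clock: 2.15
tcp_pos: [0.5404, -0.2581, 0.3978]
orientation: [-2.314, -2.108, 0.001]
contact_force: [0.3, 0.0, 0.3]
grip_width: -0.0003
```

```bash
python3 - <<'E'
from h import *
T=tcpT();o=r.get_obs();print(o['clock'],o['tcp_pos'],o['joints'].round(3),o['grip_width'],'yaw',np.degrees(np.arctan2(T[1,0],T[0,0])),T[:3,2])
for n in ['scene','side','wrist']:
    T=tcpT();f=r.grab_frame(n);save(n+'1',f);np.save(f'pics/{n}1.npy',cloud(f,T))
E
sed -i "s/'scene0','wrist0','side0'/'scene1','wrist1','side1'/" fit.py; python3 fit.py
python3 -c "
import cv2,numpy as np
cv2.imwrite('pics/c1.png',np.hstack([cv2.resize(cv2.imread('pics/%s1.png'%n),(400,300)) for n in ['scene','wrist']]))"
```

```text
2.15 [ 0.54036174 -0.25809722  0.39779778] [ 0.488  0.37  -0.187  1.737  0.071  1.051  1.755] -0.00031793846617896845 yaw 84.6738238016344 [-0.00807289  0.00828338 -0.9999331 ]
fence x [37.90925106 50.02352632] y [-112.79510322  111.41577792] yaw -10.225938
[(-140, 3), (-48, 1), (-44, 47), (-40, 62), (-36, 56), (-32, 63), (-28, 57), (-24, 46), (-20, 39), (-16, 46), (-12, 37), (-8, 38), (-4, 39), (0, 36), (4, 37), (8, 42), (12, 58), (16, 62), (20, 67), (24, 68), (28, 70), (32, 64), (36, 71), (40, 68), (44, 42), (84, 3), (88, 65), (92, 68), (96, 84), (100, 71), (104, 54)]
endblock y [ 88.33309492 105.7739625 ] x [-92.61633778 135.7214275 ]
org [ 0.55451445 -0.17341906] stop y [-169.66403609   23.3407816 ]
wing z [44.66672601 70.34616234] mean [-0.00042688 -0.01126906  0.05750773] 261
wing dir from +y ccw deg -62.396942 extent [-29.55427714  30.82505219] [-0.00042688 -0.01126906]
fence x [38.94881695 49.15506801] y [-122.64039728   99.41568903] yaw -10.328848
[(-56, 106), (-52, 333), (-48, 333), (-44, 333), (-40, 345), (-36, 336), (-32, 334), (-28, 337), (-24, 335), (-20, 335), (-16, 33
[... 506 characters left out ...]
3]
fence x [38.08640491 50.79756837] y [-123.16666565  101.29207536] yaw -10.5354
[(-56, 19), (-52, 21), (-48, 23), (-44, 27), (-40, 25), (-36, 26), (-32, 31), (-28, 35), (-24, 26), (-20, 22), (-16, 29), (-12, 31), (-8, 32), (-4, 35), (0, 38), (4, 46), (8, 42), (12, 47), (16, 45), (20, 41), (24, 44), (28, 48), (32, 66), (36, 7), (76, 17), (80, 49), (84, 45), (88, 60), (92, 81), (96, 5)]
endblock y [77.87188029 96.45127447] x [-92.28255418 136.97129943]
org [ 0.55424957 -0.17279073] stop y [-173.02212727   24.06163548]
wing z [44.09806007 69.50766758] mean [ 0.00051688 -0.0116856   0.05554914] 383
wing dir from +y ccw deg -61.633724 extent [-36.43346547  23.21899207] [ 0.00675782 -0.00833939]
```

View pics/c1.png

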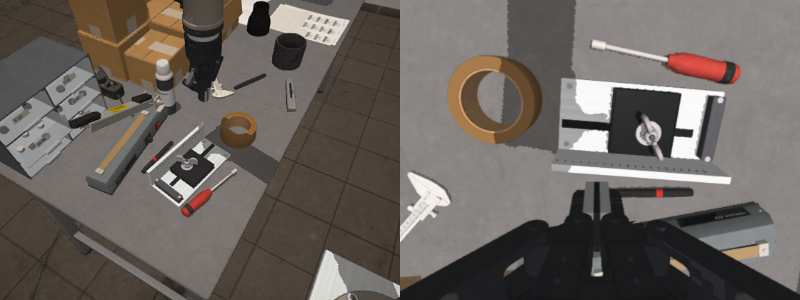

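```bash
cat > nav.py <<'E'
from h import *
ORG=np.array([.555,-.1732]);YAW=np.radians(-10.4)
EX=np.array([np.cos(YAW),np.sin(YAW)]);EY=np.array([-np.sin(YAW),np.cos(YAW)])
def state():
    o=r.get_obs();T=tcpT()
    tip=T[:3,3]+T[:3,2]*.173
    d=tip[:2]-ORG
    print('t %.2f tip gauge mm %.1f %.1f z %.1f yaw(gauge) %.1f tilt %s F %s Fg(x,y) %.1f %.1f j7 %.2f'%(o['clock'],1e3*d@EX,1e3*d@EY,1e3*tip[2],np.degrees(np.arctan2(T[1,0],T[0,0])-YAW),(T[:2,2]*57.3).round(2),o['contact_force'].round(1),o['contact_force'][:2]@EX,o['contact_force'][:2]@EY,o['joints'][6]))
    return T
def plan(gx,gy,z,yawg,n=1):
    "total dp/twist (scaled) in current tool frame, tip target in gauge mm, yaw in gauge deg"
    T=state(); a=np.radians(yawg)+YAW
    x=np.array([np.cos(a),np.sin(a),0]);R=np.c_[x,np.cross([0,0,-1],x),[0,0,-1]]
    p=np.r_[ORG+EX*gx/1e3+EY*gy/1e3,z/1e3+.173]
    D=T[:3,:3].T@(p-T[:3,3])/.12; w=Rot.from_matrix(T[:3,:3].T@R).as_rotvec()*180/np.pi/120
    print('total dp',D.round(3),'twist',w.round(4),'| per row /%d'%n,(D/n).round(4),(w/n).round(4),' mm',(D*120).round(1))
E
python3 -c "
from nav import *
plan(0,-88,60,90,6)"
```

```text
t 2.30 tip gauge mm -0.9 -85.6 z 224.9 yaw(gauge) 94.8 tilt [-0.47  0.45] F [-0.7  1.1 -0.1] Fg(x,y) -0.9 0.9 j7 1.75
total dp [-0.02   0.005  1.374] twist [-0.0044 -0.0032  0.0396] | per row /6 [-0.0033  0.0009  0.2289] [-0.0007 -0.0005  0.0066]  mm [ -2.4   0.6 164.8]
```

Request:
apply_moves:
  dp:
    - [-0.003, 0.001, 0.23]
    - [-0.003, 0.001, 0.23]
    - [-0.003, 0.001, 0.23]
    - [-0.003, 0.001, 0.23]
    - [-0.003, 0.001, 0.23]
    - [-0.003, 0.001, 0.2]
    - [0, 0, 0]
  twist:
    - [-0.001, -0.001, 0.01]
    - [-0.001, -0.001, 0.01]
    - [-0.001, -0.001, 0.01]
    - [-0.001, 0, 0.005]
    - [0, 0, 0.005]
    - [0, 0, 0]
    - [0, 0, 0]
  jaw: [255, 255, 255, 255, 255, 255, 255]

```text
clock: 3.0
tcp_pos: [0.5424, -0.2594, 0.2325]
orientation: [2.432, 1.981, 0.002]
contact_force: [0.3, -0.4, 0.3]
grip_width: 0.0
```

```bash
python3 -c "
from nav import *
plan(0,-86,17,90,4)"
```

```text
t 3.00 tip gauge mm 4.1 -87.5 z 59.5 yaw(gauge) 88.7 tilt [ 0.26 -0.18] F [ 0.3 -0.4  0.3] Fg(x,y) 0.4 -0.4 j7 1.61
total dp [ 0.009 -0.029  0.354] twist [ 0.0024  0.0011 -0.0107] | per row /4 [ 0.0023 -0.0072  0.0885] [ 0.0006  0.0003 -0.0027]  mm [ 1.1 -3.5 42.5]
```

Request:
apply_moves:
  dp:
    - [0.002, -0.007, 0.09]
    - [0.002, -0.007, 0.09]
    - [0.002, -0.007, 0.09]
    - [0.002, -0.007, 0.08]
    - [0, 0, 0]
  twist:
    - [0.001, 0, -0.003]
    - [0.001, 0, -0.003]
    - [0, 0, -0.002]
    - [0, 0, -0.002]
    - [0, 0, 0]
  jaw: [255, 255, 255, 255, 255]

```text
clock: 3.5
tcp_pos: [0.5409, -0.258, 0.1905]
orientation: [2.411, 2.004, 0.001]
contact_force: [0.1, -0.1, 0.1]
grip_width: -0.0003
```

```bash
python3 -c "
from nav import *
plan(0,-30,17,90,14)
T=tcpT()
for n in ['wrist','scene']:
  f=r.grab_frame(n);save(n+'2',f)
cv2.imwrite('pics/c2.png',np.hstack([cv2.imread('pics/scene2.png')[120:320,140:400].repeat(2,0).repeat(2,1)]))"
```

```text
t 3.50 tip gauge mm 2.4 -86.5 z 17.5 yaw(gauge) 89.9 tilt [ 0.26 -0.25] F [ 0.1 -0.1  0.1] Fg(x,y) 0.1 -0.1 j7 1.61
total dp [ 0.466 -0.013  0.003] twist [ 0.0025  0.0017 -0.0012] | per row /14 [ 0.0333 -0.001   0.0002] [ 0.0002  0.0001 -0.0001]  mm [55.9 -1.6  0.3]
```

View pics/c2.png

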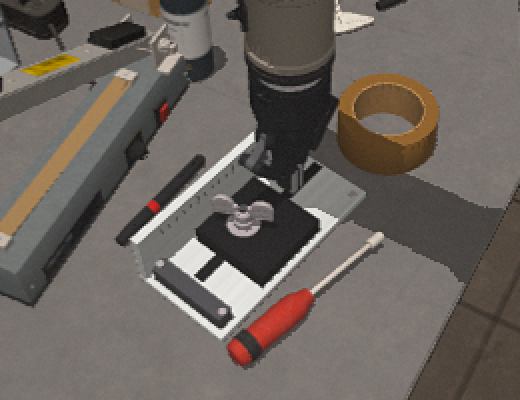

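View pics/wrist2.png

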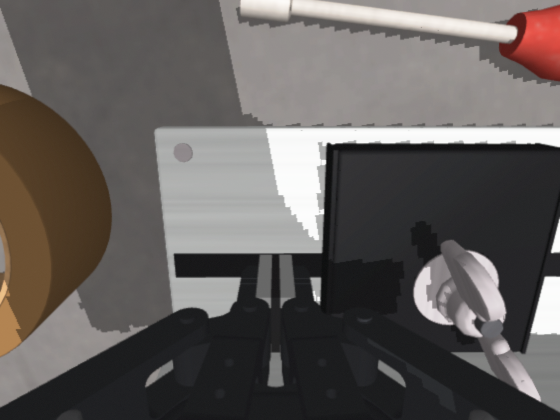

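Fingers are on the rail line, about 7 mm to the right of the stop's right face. Next I push along the gauge's +y (tool x).

Request:
apply_moves:
  dp:
    - [0.04, -0.003, 0]
    - [0.04, -0.003, 0]
    - [0.04, -0.003, 0]
    - [0.04, -0.002, 0]
    - [0.04, -0.001, 0]
    - [0.04, 0, 0]
    - [0.04, 0, 0]
    - [0.04, 0, 0]
  twist:
    - [0, 0, 0]
    - [0, 0, 0]
    - [0, 0, 0]
    - [0, 0, 0]
    - [0, 0, 0]
    - [0, 0, 0]
    - [0, 0, 0]
    - [0, 0, 0]
  jaw: [255, 255, 255, 255, 255, 255, 255, 255]

```text
clock: 4.4
tcp_pos: [0.5453, -0.23, 0.1946]
orientation: [2.409, 1.98, -0.012]
contact_force: [-0.0, -6.0, -1.0]
grip_width: -0.0002
```

```bash
python3 -c "
from nav import *
plan(0,-36.5,17,90,5)"
```

```text
t 4.40 tip gauge mm 2.9 -61.1 z 21.6 yaw(gauge) 89.2 tilt [ 0.5  -1.29] F [-0. -6. -1.] Fg(x,y) 1.0 -5.9 j7 1.54
total dp [ 0.176 -0.009  0.035] twist [ 0.0061  0.0098 -0.0065] | per row /5 [ 0.0353 -0.0018  0.0069] [ 0.0012  0.002  -0.0013]  mm [21.2 -1.1  4.2]
```

Request:
apply_moves:
  dp:
    - [0.04, -0.002, 0.01]
    - [0.04, -0.002, 0.01]
    - [0.04, -0.002, 0.01]
    - [0.04, -0.002, 0.01]
    - [0.04, 0, 0.005]
  twist:
    - [0.002, 0.004, -0.002]
    - [0.002, 0.004, -0.002]
    - [0.002, 0.004, -0.002]
    - [0, 0.003, 0]
    - [0, 0.003, 0]
  jaw: [255, 255, 255, 255, 255]

```text
clock: 4.9
tcp_pos: [0.5489, -0.2149, 0.1942]
orientation: [2.419, 1.998, 0.013]
contact_force: [-2.3, -5.7, 1.3]
grip_width: 0.0004
```

```bash
python3 -c "
from nav import *
plan(0,-36.5,17,90,3)"
```

```text
t 4.90 tip gauge mm 3.0 -41.5 z 21.2 yaw(gauge) 89.5 tilt [0.51 0.13] F [-2.3 -5.7  1.3] Fg(x,y) -1.2 -6.0 j7 1.54
total dp [ 0.047 -0.014  0.035] twist [ 0.004  -0.0018 -0.0043] | per row /3 [ 0.0155 -0.0046  0.0116] [ 0.0013 -0.0006 -0.0014]  mm [ 5.6 -1.6  4.2]
```

Request:
apply_moves:
  dp:
    - [0.025, -0.003, 0.01]
    - [0.025, -0.003, 0.01]
    - [0.025, -0.003, 0.01]
  twist:
    - [0.001, 0.002, 0]
    - [0.001, 0.002, 0]
    - [0, 0.002, 0]
  jaw: [255, 255, 255]

```text
clock: 5.2
tcp_pos: [0.5495, -0.2108, 0.1938]
orientation: [2.426, 1.993, 0.02]
contact_force: [-3.9, -5.7, 6.2]
grip_width: 0.0001
```

```bash
python3 -c "
from nav import *
plan(0,-36.5,17,90,3)"
```

```text
t 5.20 tip gauge mm 3.0 -36.5 z 20.8 yaw(gauge) 89.2 tilt [0.61 0.39] F [-3.9 -5.7  6.2] Fg(x,y) -2.8 -6.3 j7 1.53
total dp [ 0.012 -0.012  0.032] twist [ 0.0044 -0.0041 -0.0065] | per row /3 [ 0.0041 -0.004   0.0106] [ 0.0015 -0.0014 -0.0022]  mm [ 1.5 -1.5  3.8]
```

Request:
apply_moves:
  dp:
    - [0.03, -0.003, 0]
    - [0.04, -0.003, 0]
    - [0.05, 0, 0]
  twist:
    - [0, 0, 0]
    - [0, 0, 0]
    - [0, 0, 0]
  jaw: [255, 255, 255]

```text
clock: 5.5
tcp_pos: [0.5495, -0.2061, 0.1954]
orientation: [2.426, 1.976, 0.006]
contact_force: [-1.7, -16.8, -3.2]
grip_width: -0.0
```

```bash
python3 -c "
from nav import *
plan(0,-36.5,17,90,3)"
```

```text
t 5.50 tip gauge mm 2.5 -34.3 z 22.4 yaw(gauge) 88.7 tilt [ 0.61 -0.41] F [ -1.7 -16.8  -3.2] Fg(x,y) 1.3 -16.8 j7 1.50
total dp [-0.026 -0.004  0.045] twist [ 0.0056  0.0023 -0.0107] | per row /3 [-0.0086 -0.0014  0.015 ] [ 0.0019  0.0008 -0.0036]  mm [-3.1 -0.5  5.4]
```

Request:
apply_moves:
  dp:
    - [0.07, 0, 0]
    - [0.08, 0, 0]
    - [0.08, 0, 0]
  twist:
    - [0, 0.005, 0]
    - [0, 0.004, 0]
    - [0, 0, 0]
  jaw: [255, 255, 255]

```text
clock: 5.8
tcp_pos: [0.5492, -0.2035, 0.1961]
orientation: [2.44, 1.943, -0.007]
contact_force: [-1.9, -18.9, -3.4]
grip_width: 0.0
```

```bash
python3 -c "
from nav import *
state()
f=r.grab_frame('scene');save('scene3',f)
cv2.imwrite('pics/c3.png',np.hstack([cv2.imread('pics/scene3.png')[150:300,180:340].repeat(4,0).repeat(4,1)]))"
```

```text
t 5.80 tip gauge mm 2.1 -34.0 z 23.2 yaw(gauge) 87.5 tilt [ 0.58 -1.15] F [ -1.9 -18.9  -3.4] Fg(x,y) 1.5 -19.0 j7 1.47
```

View pics/c3.png

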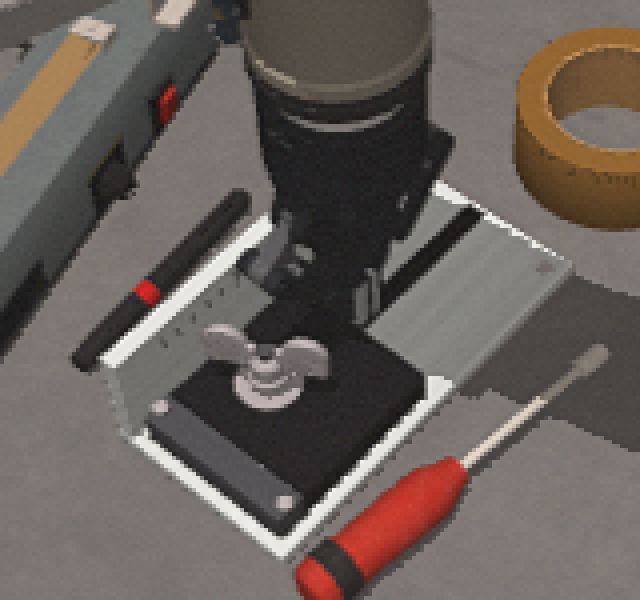

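The end block and stop now show no gap, the block took 19 N without moving, and the nut's wings are unchanged. Retracting and lifting.

Request:
apply_moves:
  dp:
    - [-0.08, 0, 0]
    - [-0.06, 0, -0.05]
    - [0, 0, -0.25]
    - [0, 0, -0.25]
    - [0, 0, 0]
  twist:
    - [0, 0, 0]
    - [0, 0, 0]
    - [0.003, 0.005, -0.01]
    - [0.003, 0.005, -0.01]
    - [0, 0, 0]
  jaw: [255, 255, 255, 255, 255]

```text
clock: 6.35
tcp_pos: [0.5445, -0.2193, 0.2662]
orientation: [-2.414, -2.008, -0.005]
contact_force: [1.2, -0.1, 0.3]
grip_width: -0.0003
```

```bash
cat >> nav.py <<'E'
NUT=np.array([0,30.])
def wp(phi,rho=21,off=15):
    a=np.radians(phi);w=np.array([-np.sin(a),-np.cos(a)]);p=np.array([-np.cos(a),np.sin(a)])
    return NUT+rho*w-p*off
def R_of(yawg):
    a=np.radians(yawg)+YAW;x=np.array([np.cos(a),np.sin(a),0]);return np.c_[x,np.cross([0,0,-1],x),[0,0,-1]]
def world(g,z): return np.r_[ORG+EX*g[0]/1e3+EY*g[1]/1e3,z/1e3+.173]
def approach(phi,z,rho=21,off=20,n=1):
    g=wp(phi,rho,off);print('goal',g.round(1),'yaw',180-phi);plan(g[0],g[1],z,180-phi,n)
def stroke(phi_end,z,n,rho=21,off=14):
    T=state();Rc,pc=T[:3,:3],T[:3,3]
    yawg=np.degrees(np.arctan2(T[1,0],T[0,0])-YAW);phi0=180-yawg
    if phi0>300: phi0-=360
    tip=pc+Rc[:,2]*.173;d=tip[:2]-ORG;g=np.array([d@EX,d@EY])*1e3-NUT
    a=np.radians(phi0);w=np.array([-np.sin(a),-np.cos(a)]);p=np.array([-np.cos(a),np.sin(a)])
    print('phi0 %.1f rho %.1f off %.1f'%(phi0,g@w,-g@p))
    dp=[];tw=[]
    for i in range(1,n+1):
        ph=phi0+(phi_end-phi0)*i/n
        R=R_of(180-ph);q=world(wp(ph,rho,off),z+(tip[2]*1e3-z)*(1-i/n))
        dp.append((Rc.T@(q-pc)/.12).round(3).tolist());tw.append((np.degrees(Rot.from_matrix(Rc.T@R).as_rotvec())/120).round(3).tolist())
        Rc,pc=R,q
    print(dp);print(tw)
E
python3 - <<'E'
from nav import *
approach(62,90,off=22,n=4)
T=tcpT();f=r.grab_frame('scene');np.save('pics/scene4.npy',cloud(f));T=tcpT();f=r.grab_frame('wrist');save('wrist4',f);np.save('pics/wrist4.npy',cloud(f,T))
E
sed -i "s/'scene1','wrist1','side1'/'scene4','wrist4'/" fit.py; python3 fit.py | grep -v '(-'
```

```text
goal [-8.2  0.7] yaw 118
t 6.35 tip gauge mm -1.8 -46.6 z 93.2 yaw(gauge) 89.9 tilt [0.1  0.18] F [ 1.2 -0.1  0.3] Fg(x,y) 1.2 0.1 j7 1.57
total dp [ 0.399 -0.053  0.028] twist [ 0.0009 -0.0014 -0.234 ] | per row /4 [ 0.0998 -0.0132  0.007 ] [ 0.0002 -0.0004 -0.0585]  mm [47.9 -6.3  3.4]
fence x [37.97468218 49.69081295] y [-70.8741454   67.76961042] yaw -10.386291
endblock y [34.49699657 62.14244674] x [-94.40462455 135.24804   ]
org [ 0.55393012 -0.17851504] stop y [-170.59983028   52.99163249]
wing z [44.49337248 98.94898362] mean [-0.0015012   0.03282288  0.05948005] 282
wing dir from +y ccw deg -61.02332 extent [-49.85176638  30.45785374] [-0.00050835  0.03653971]
fence x [40.50984873 51.15615537] y [-171.20500872   53.17884334] yaw -10.451812
endblock y [18.31157869 47.1794756 ] x [-90.7708647  41.9479416]
org [ 0.55253924 -0.17837312] stop y [-165.25180949   52.0969255 ]
wing z [44.62713941 99.8347953 ] mean [-0.0005276   0.02570575  0.06376634] 2404
wing dir from +y ccw deg -59.106808 extent [-56.56258741  26.72933042] [0.0057923  0.03542762]
```

View pics/wrist4.png

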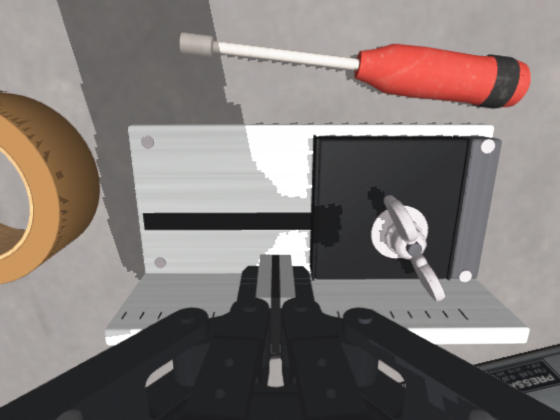

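The wrist view shows the stop flush against the end block (column 460) and the wing still at about 62°. Moving over to the first stroke's start.

Request:
apply_moves:
  dp:
    - [0.1, -0.013, 0.005]
    - [0.1, 0.03, 0.005]
    - [0.1, 0.05, 0.005]
    - [0.07, 0.05, 0.005]
    - [0, 0, 0]
  twist:
    - [0, 0, -0.058]
    - [0, 0, -0.058]
    - [0, 0, -0.058]
    - [0, 0, -0.05]
    - [0, 0, 0]
  jaw: [255, 255, 255, 255, 255]

```text
clock: 6.95
tcp_pos: [0.5563, -0.1684, 0.2564]
orientation: [-1.85, -2.524, -0.001]
contact_force: [0.5, -0.5, 0.3]
grip_width: 0.0003
```

```bash
python3 -c "
from nav import *
approach(62,50,off=22,n=4)"
```

```text
goal [-8.2  0.7] yaw 118
t 6.95 tip gauge mm -1.5 6.0 z 83.4 yaw(gauge) 117.9 tilt [-0.55  0.45] F [ 0.5 -0.5  0.3] Fg(x,y) 0.6 -0.5 j7 1.90
total dp [-0.    -0.078  0.279] twist [-0.0032 -0.0049 -0.0005] | per row /4 [-0.0001 -0.0195  0.0697] [-0.0008 -0.0012 -0.0001]  mm [-0.  -9.3 33.5]
```

Request:
apply_moves:
  dp:
    - [0, -0.035, 0]
    - [0, -0.035, 0.01]
    - [-0.005, -0.005, 0.08]
    - [0, 0, 0.09]
    - [0, 0, 0.08]
    - [0, 0, 0]
  twist:
    - [-0.001, -0.002, 0]
    - [-0.001, -0.002, 0]
    - [-0.001, -0.001, 0]
    - [0, 0, 0]
    - [0, 0, 0]
    - [0, 0, 0]
  jaw: [255, 255, 255, 255, 255, 255]

```text
clock: 7.55
tcp_pos: [0.5448, -0.1737, 0.2204]
orientation: [-1.868, -2.522, 0.005]
contact_force: [0.3, 0.2, -0.7]
grip_width: 0.0003
```

Run:
```python
from nav import *
stroke(110,50,8)
for n in ['scene','wrist']:
  f=r.grab_frame(n);save(n+'5',f)
a=cv2.imread('pics/scene5.png')[170:300,180:340]
cv2.imwrite('pics/c5.png',np.hstack([cv2.resize(a,(480,390)),cv2.resize(cv2.imread('pics/wrist5.png'),(320,240)) if 0 else cv2.resize(cv2.imread('pics/wrist5.png')[100:400,100:346],(320,390))]))
```

```text
t 7.55 tip gauge mm -10.6 -2.7 z 47.4 yaw(gauge) 117.3 tilt [-0.24 -0.07] F [ 0.3  0.2 -0.7] Fg(x,y) 0.2 0.2 j7 1.87
phi0 62.7 rho 24.4 off 24.1
[[0.103, 0.011, -0.003], [0.019, -0.011, -0.003], [0.019, -0.011, -0.003], [0.019, -0.011, -0.003], [0.019, -0.011, -0.003], [0.019, -0.011, -0.003], [0.019, -0.011, -0.003], [0.019, -0.011, -0.003]]
[[-0.002, 0.0, 0.049], [0.0, 0.0, 0.049], [0.0, 0.0, 0.049], [0.0, 0.0, 0.049], [0.0, 0.0, 0.049], [0.0, 0.0, 0.049], [0.0, 0.0, 0.049], [0.0, 0.0, 0.049]]
```

View pics/c5.png

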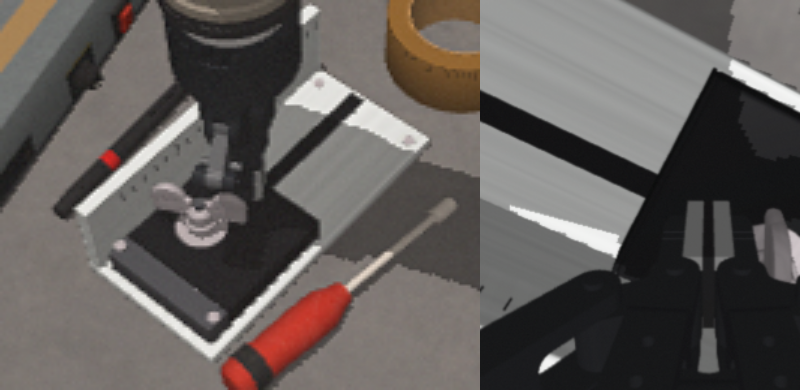

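View pics/wrist5.png

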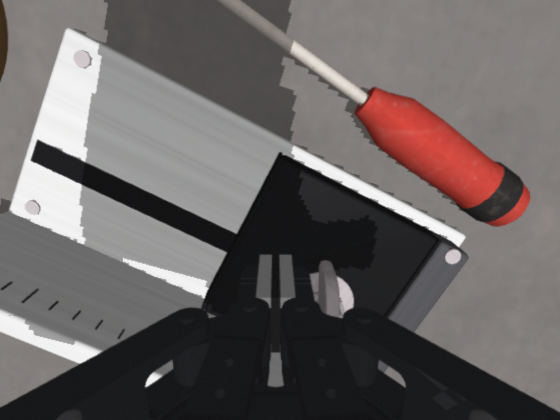

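The finger sits behind the near-right wing (wrist view: finger at columns 258-292, wing at 318-340). Starting stroke 1.

Request:
apply_moves:
  dp:
    - [0.05, 0.01, 0]
    - [0.05, 0, 0]
    - [0.025, -0.011, -0.003]
    - [0.025, -0.011, -0.003]
    - [0.025, -0.011, -0.003]
    - [0.025, -0.011, -0.003]
    - [0.025, -0.011, -0.003]
    - [0.025, -0.011, -0.003]
  twist:
    - [0, 0, 0.03]
    - [0, 0, 0.049]
    - [0, 0, 0.049]
    - [0, 0, 0.049]
    - [0, 0, 0.049]
    - [0, 0, 0.049]
    - [0, 0, 0.049]
    - [0, 0, 0.049]
  jaw: [255, 255, 255, 255, 255, 255, 255, 255]

```text
clock: 8.45
tcp_pos: [0.5369, -0.1485, 0.2248]
orientation: [2.715, 1.57, -0.012]
contact_force: [-0.4, -1.7, -1.8]
grip_width: -0.0001
```

Run:
```python
from nav import *
stroke(165,48,8)
for n in ['scene','wrist']:
  f=r.grab_frame(n);save(n+'6',f)
a=cv2.imread('pics/scene6.png')[170:300,180:340]
cv2.imwrite('pics/c6.png',np.hstack([cv2.resize(a,(400,325)),cv2.resize(cv2.imread('pics/wrist6.png'),(400,325))]))
```

```text
t 8.45 tip gauge mm -22.7 19.6 z 51.8 yaw(gauge) 70.5 tilt [-0.23 -0.45] F [-0.4 -1.7 -1.8] Fg(x,y) -0.1 -1.7 j7 1.16
phi0 109.5 rho 17.9 off 17.4
[[0.037, -0.038, 0.004], [0.022, -0.013, 0.004], [0.022, -0.013, 0.004], [0.022, -0.013, 0.004], [0.022, -0.013, 0.004], [0.022, -0.013, 0.004], [0.022, -0.013, 0.004], [0.022, -0.013, 0.004]]
[[0.0, 0.004, 0.058], [0.0, 0.0, 0.058], [0.0, 0.0, 0.058], [0.0, 0.0, 0.058], [0.0, 0.0, 0.058], [0.0, 0.0, 0.058], [0.0, 0.0, 0.058], [0.0, 0.0, 0.058]]
```

View pics/c6.png

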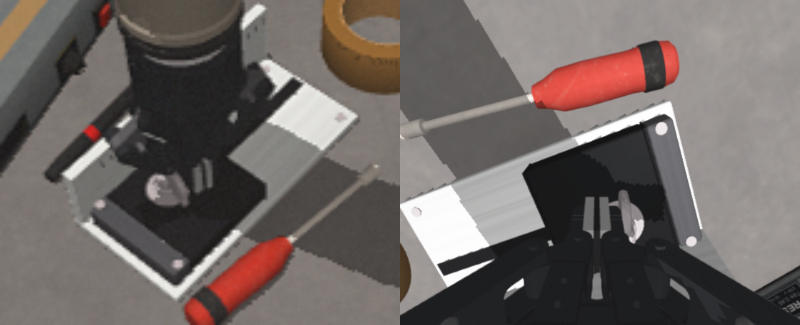

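The wing followed the finger to about φ = 105-110°. Continuing.

Request:
apply_moves:
  dp:
    - [0.03, -0.03, 0.005]
    - [0.026, -0.015, 0.005]
    - [0.026, -0.014, 0.004]
    - [0.026, -0.014, 0.004]
    - [0.026, -0.014, 0.004]
    - [0.026, -0.014, 0.004]
    - [0.026, -0.014, 0.004]
    - [0.026, -0.014, 0.004]
  twist:
    - [0, 0.003, 0.058]
    - [0, 0, 0.058]
    - [0, 0, 0.058]
    - [0, 0, 0.058]
    - [0, 0, 0.058]
    - [0, 0, 0.058]
    - [0, 0, 0.058]
    - [0, 0, 0.058]
  jaw: [255, 255, 255, 255, 255, 255, 255, 255]

```text
clock: 9.35
tcp_pos: [0.5456, -0.1251, 0.2226]
orientation: [3.137, 0.104, -0.008]
contact_force: [-3.7, 0.3, 3.0]
grip_width: 0.0001
```

Run:
```python
from nav import *
stroke(215,48,8)
```

```text
t 9.35 tip gauge mm -18.7 44.9 z 49.6 yaw(gauge) 14.2 tilt [-0.3  -0.19] F [-3.7  0.3  3. ] Fg(x,y) -3.6 -0.4 j7 0.33
phi0 165.8 rho 19.0 off 14.5
[[0.016, -0.024, 0.001], [0.019, -0.011, 0.002], [0.019, -0.011, 0.002], [0.019, -0.011, 0.002], [0.019, -0.011, 0.002], [0.019, -0.011, 0.002], [0.019, -0.011, 0.002], [0.019, -0.011, 0.002]]
[[0.002, 0.003, 0.051], [0.0, 0.0, 0.051], [0.0, 0.0, 0.051], [0.0, 0.0, 0.051], [0.0, 0.0, 0.051], [0.0, 0.0, 0.051], [0.0, 0.0, 0.051], [0.0, 0.0, 0.051]]
```

Request:
apply_moves:
  dp:
    - [0.025, -0.022, 0.002]
    - [0.025, -0.014, 0.002]
    - [0.025, -0.013, 0.002]
    - [0.025, -0.013, 0.002]
    - [0.025, -0.013, 0.002]
    - [0.025, -0.013, 0.002]
    - [0.025, -0.013, 0.002]
    - [0.025, -0.013, 0.002]
    - [0, 0, 0]
  twist:
    - [0.001, 0.002, 0.055]
    - [0, 0, 0.055]
    - [0, 0, 0.055]
    - [0, 0, 0.055]
    - [0, 0, 0.055]
    - [0, 0, 0.055]
    - [0, 0, 0.055]
    - [0, 0, 0.055]
    - [0, 0, 0]
  jaw: [255, 255, 255, 255, 255, 255, 255, 255, 255]

```text
clock: 10.25
tcp_pos: [0.5704, -0.1181, 0.2208]
orientation: [-2.852, 1.314, 0.018]
contact_force: [0.1, -0.5, 0.3]
grip_width: 0.0001
```

Run:
```python
from nav import *
stroke(215,48,8)
for n in ['scene','wrist']:
  f=r.grab_frame(n);save(n+'7',f)
a=cv2.imread('pics/scene7.png')[170:300,180:340]
cv2.imwrite('pics/c7.png',np.hstack([cv2.resize(a,(400,325)),cv2.resize(cv2.imread('pics/wrist7.png'),(400,325))]))
```

```text
t 10.25 tip gauge mm 3.3 57.7 z 47.8 yaw(gauge) -39.1 tilt [-0.57  0.32] F [ 0.1 -0.5  0.3] Fg(x,y) 0.1 -0.5 j7 -0.41
phi0 219.1 rho 23.6 off 14.9
[[-0.01, 0.028, -0.0], [-0.002, 0.001, -0.0], [-0.002, 0.001, -0.0], [-0.002, 0.001, -0.0], [-0.002, 0.001, -0.0], [-0.002, 0.001, -0.0], [-0.002, 0.001, -0.0], [-0.002, 0.001, -0.0]]
[[0.002, 0.005, -0.004], [0.0, 0.0, -0.004], [0.0, 0.0, -0.004], [0.0, 0.0, -0.004], [0.0, 0.0, -0.004], [0.0, 0.0, -0.004], [0.0, 0.0, -0.004], [0.0, 0.0, -0.004]]
```

View pics/c7.png

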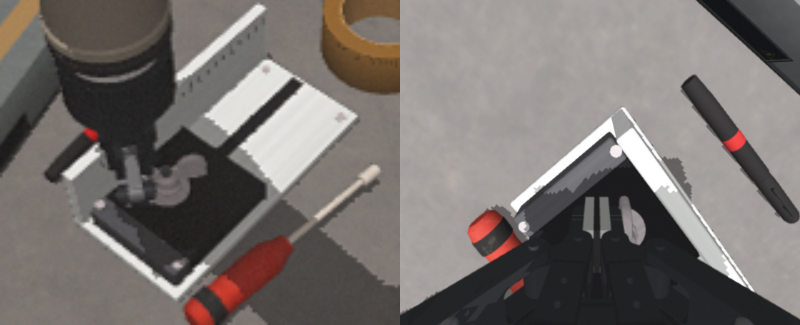

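Request:
apply_moves:
  dp:
    - [-0.06, 0, 0]
    - [-0.03, 0, -0.1]
    - [0, 0, -0.2]
    - [0, 0, -0.1]
    - [0, 0, 0]
  twist:
    - [0.001, 0.002, 0]
    - [0.001, 0.002, 0]
    - [0, 0, 0]
    - [0, 0, 0]
    - [0, 0, 0]
  jaw: [255, 255, 255, 255, 255]

```text
clock: 10.85
tcp_pos: [0.562, -0.1092, 0.2725]
orientation: [-2.859, 1.296, 0.0]
contact_force: [-0.8, 0.0, -0.3]
grip_width: -0.0001
```

```bash
cat >> nav.py <<'E'
def traj(gx,gy,z,yaw1,n,m):
    T=state();Rc,pc=T[:3,:3],T[:3,3]
    y0=np.degrees(np.arctan2(T[1,0],T[0,0])-YAW)
    q1=world((gx,gy),z);p0=pc
    D=[];W=[]
    for i in range(1,n+1):
        R=R_of(y0+(yaw1-y0)*i/n);q=p0+(q1-p0)*i/n
        if i<=m: D.append((Rc.T@(q-pc)/.12).round(3).tolist());W.append((np.degrees(Rot.from_matrix(Rc.T@R).as_rotvec())/120).round(3).tolist())
        Rc,pc=R,q
    print(D);print(W)
E
python3 - <<'E'
from nav import *
g=wp(39,22,23);print(g);traj(g[0],g[1],92,141,22,12)
E
```

```text
[ 4.02930851 -1.57158015]
t 10.85 tip gauge mm -4.5 64.8 z 99.5 yaw(gauge) -38.4 tilt [0.07 0.16] F [-0.8  0.  -0.3] Fg(x,y) -0.8 -0.1 j7 -0.45
[[0.018, 0.018, 0.003], [0.015, 0.02, 0.003], [0.012, 0.022, 0.003], [0.009, 0.023, 0.003], [0.006, 0.024, 0.003], [0.002, 0.025, 0.003], [-0.001, 0.025, 0.003], [-0.005, 0.025, 0.003], [-0.008, 0.024, 0.003], [-0.012, 0.022, 0.003], [-0.015, 0.02, 0.003], [-0.017, 0.018, 0.003]]
[[-0.001, 0.001, -0.068], [0.0, 0.0, -0.068], [0.0, 0.0, -0.068], [0.0, 0.0, -0.068], [0.0, 0.0, -0.068], [0.0, 0.0, -0.068], [0.0, 0.0, -0.068], [0.0, 0.0, -0.068], [0.0, 0.0, -0.068], [0.0, 0.0, -0.068], [0.0, 0.0, -0.068], [0.0, 0.0, -0.068]]
```

Request:
apply_moves:
  dp:
    - [0.018, 0.018, 0.003]
    - [0.015, 0.02, 0.003]
    - [0.012, 0.022, 0.003]
    - [0.009, 0.023, 0.003]
    - [0.006, 0.024, 0.003]
    - [0.002, 0.025, 0.003]
    - [-0.001, 0.025, 0.003]
    - [-0.005, 0.025, 0.003]
    - [-0.008, 0.024, 0.003]
    - [-0.012, 0.022, 0.003]
    - [-0.015, 0.02, 0.003]
    - [-0.017, 0.018, 0.003]
  twist:
    - [-0.001, 0.001, -0.068]
    - [0, 0, -0.068]
    - [0, 0, -0.068]
    - [0, 0, -0.068]
    - [0, 0, -0.068]
    - [0, 0, -0.068]
    - [0, 0, -0.068]
    - [0, 0, -0.068]
    - [0, 0, -0.068]
    - [0, 0, -0.068]
    - [0, 0, -0.068]
    - [0, 0, -0.068]
  jaw: [255, 255, 255, 255, 255, 255, 255, 255, 255, 255, 255, 255]

```text
clock: 12.05
tcp_pos: [0.5589, -0.1442, 0.2646]
orientation: [-2.803, -1.417, -0.002]
contact_force: [-0.4, -0.8, 0.3]
grip_width: 0.0001
```

Run:
```python
from nav import *
g=wp(39,22,23);print(g);traj(g[0],g[1],90,141,10,10)
```

```text
[ 4.02930851 -1.57158015]
t 12.05 tip gauge mm -1.3 29.4 z 91.6 yaw(gauge) 64.0 tilt [0.04 0.06] F [-0.4 -0.8  0.3] Fg(x,y) -0.3 -0.8 j7 1.10
[[-0.021, 0.015, 0.001], [-0.023, 0.012, 0.001], [-0.024, 0.009, 0.001], [-0.025, 0.006, 0.001], [-0.026, 0.002, 0.001], [-0.026, -0.001, 0.001], [-0.026, -0.005, 0.001], [-0.025, -0.008, 0.001], [-0.024, -0.011, 0.001], [-0.022, -0.014, 0.001]]
[[0.0, -0.001, -0.064], [0.0, 0.0, -0.064], [0.0, 0.0, -0.064], [0.0, 0.0, -0.064], [0.0, 0.0, -0.064], [0.0, 0.0, -0.064], [0.0, 0.0, -0.064], [0.0, 0.0, -0.064], [0.0, 0.0, -0.064], [0.0, 0.0, -0.064]]
```

Request:
apply_moves:
  dp:
    - [-0.021, 0.015, 0.001]
    - [-0.023, 0.012, 0.001]
    - [-0.024, 0.009, 0.001]
    - [-0.025, 0.006, 0.001]
    - [-0.026, 0.002, 0.001]
    - [-0.026, -0.001, 0.001]
    - [-0.026, -0.005, 0.001]
    - [-0.025, -0.008, 0.001]
    - [-0.024, -0.011, 0.001]
    - [-0.022, -0.014, 0.001]
    - [0, 0, 0]
  twist:
    - [0, -0.001, -0.062]
    - [0, 0, -0.062]
    - [0, 0, -0.062]
    - [0, 0, -0.062]
    - [0, 0, -0.062]
    - [0, 0, -0.062]
    - [0, 0, -0.062]
    - [0, 0, -0.062]
    - [0, 0, -0.06]
    - [0, 0, -0.055]
    - [0, 0, 0]
  jaw: [255, 255, 255, 255, 255, 255, 255, 255, 255, 255, 255]

```text
clock: 13.15
tcp_pos: [0.5557, -0.1768, 0.2583]
orientation: [-1.313, -2.849, -0.002]
contact_force: [-0.0, -0.7, -0.1]
grip_width: -0.0002
```

Run:
```python
from nav import *
approach(39,47,22,23,4)
T=tcpT()
f=r.grab_frame('wrist');save('wrist8',f);X=cloud(f,T).reshape(-1,3);X=X[~np.isnan(X).any(1)]
G=np.c_[(X[:,:2]-ORG)@EX*1e3,(X[:,:2]-ORG)@EY*1e3-30,X[:,2]*1e3]
w=G[(G[:,2]>58)&(G[:,2]<69)&(np.hypot(G[:,0],G[:,1])<34)]
print(len(w),w.max(0));l=cv2.fitLine(w[:,:2].astype(np.float32),cv2.DIST_HUBER,0,.01,.01).ravel();print('phi',np.degrees(np.arctan2(l[0],l[1])),l[2:])
```

```text
goal [ 4.  -1.6] yaw 141
t 13.15 tip gauge mm 0.6 -3.0 z 85.3 yaw(gauge) 140.9 tilt [-0.23  0.17] F [-0.  -0.7 -0.1] Fg(x,y) 0.1 -0.7 j7 2.30
total dp [-0.009  0.026  0.319] twist [-0.0005 -0.0023 -0.0006] | per row /4 [-0.0023  0.0066  0.0798] [-0.0001 -0.0006 -0.0002]  mm [-1.1  3.2 38.3]
466 [-2.18081105 -0.08642616 68.516397  ]
phi 36.943886 [-12.370099 -17.540323]
```

View pics/wrist8.png

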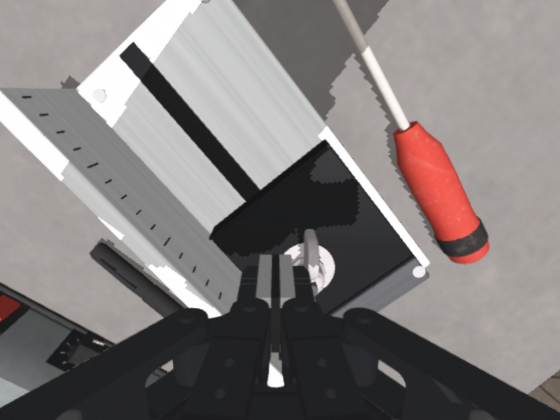

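Request:
apply_moves:
  dp:
    - [-0.004, 0.007, 0.08]
    - [-0.003, 0.007, 0.08]
    - [-0.002, 0.006, 0.08]
    - [0, 0.005, 0.075]
    - [0, 0, 0]
  twist:
    - [0, -0.001, 0]
    - [0, 0, 0]
    - [0, 0, 0]
    - [0, 0, 0]
    - [0, 0, 0]
  jaw: [255, 255, 255, 255, 255]

```text
clock: 13.7
tcp_pos: [0.5584, -0.1739, 0.216]
orientation: [-1.325, -2.843, -0.0]
contact_force: [-0.1, 0.1, -0.7]
grip_width: -0.0002
```

Run:
```python
from nav import *
stroke(95,46,9)
```

```text
t 13.70 tip gauge mm 2.7 0.1 z 43.0 yaw(gauge) 140.4 tilt [-0.24  0.12] F [-0.1  0.1 -0.7] Fg(x,y) -0.1 0.1 j7 2.26
phi0 39.6 rho 21.3 off 21.1
[[0.085, -0.011, -0.002], [0.019, -0.012, -0.003], [0.019, -0.012, -0.003], [0.019, -0.012, -0.003], [0.019, -0.012, -0.003], [0.019, -0.012, -0.003], [0.019, -0.012, -0.003], [0.019, -0.012, -0.003], [0.019, -0.012, -0.003]]
[[-0.001, -0.002, 0.051], [0.0, 0.0, 0.051], [0.0, 0.0, 0.051], [0.0, 0.0, 0.051], [0.0, 0.0, 0.051], [0.0, 0.0, 0.051], [0.0, 0.0, 0.051], [0.0, 0.0, 0.051], [0.0, 0.0, 0.051]]
```

Request:
apply_moves:
  dp:
    - [0.04, -0.003, -0.002]
    - [0.045, -0.01, -0.003]
    - [0.025, -0.013, -0.003]
    - [0.025, -0.013, -0.003]
    - [0.025, -0.013, -0.003]
    - [0.025, -0.013, -0.002]
    - [0.025, -0.013, -0.001]
    - [0.025, -0.013, 0]
    - [0.025, -0.013, 0]
  twist:
    - [-0.001, 0, 0.04]
    - [0, 0, 0.053]
    - [0, 0, 0.053]
    - [0, 0, 0.053]
    - [0, 0, 0.053]
    - [0, 0, 0.053]
    - [0, 0, 0.053]
    - [0, 0, 0.053]
    - [0, 0, 0.053]
  jaw: [255, 255, 255, 255, 255, 255, 255, 255, 255]

```text
clock: 14.6
tcp_pos: [0.537, -0.1547, 0.2168]
orientation: [2.543, 1.837, -0.006]
contact_force: [-1.8, -2.0, -1.1]
grip_width: 0.0
```

Run:
```python
from nav import *
stroke(155,46,9)
f=r.grab_frame('wrist');save('wrist9',f)
```

```text
t 14.60 tip gauge mm -21.0 14.0 z 43.8 yaw(gauge) 82.1 tilt [-0.04 -0.31] F [-1.8 -2.  -1.1] Fg(x,y) -1.4 -2.3 j7 1.40
phi0 97.9 rho 18.6 off 18.7
[[0.052, -0.03, -0.002], [0.02, -0.012, -0.002], [0.02, -0.012, -0.002], [0.02, -0.012, -0.002], [0.02, -0.012, -0.002], [0.02, -0.012, -0.002], [0.02, -0.012, -0.002], [0.02, -0.012, -0.002], [0.02, -0.012, -0.002]]
[[0.001, 0.003, 0.053], [0.0, 0.0, 0.053], [0.0, 0.0, 0.053], [0.0, 0.0, 0.053], [0.0, 0.0, 0.053], [0.0, 0.0, 0.053], [0.0, 0.0, 0.053], [0.0, 0.0, 0.053], [0.0, 0.0, 0.053]]
```

View pics/wrist9.png

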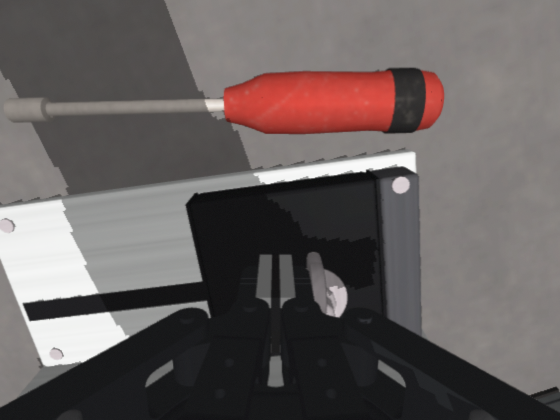

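The wing is being carried along, with the finger's flank against it. Continuing.

Request:
apply_moves:
  dp:
    - [0.04, -0.028, 0]
    - [0.03, -0.016, 0]
    - [0.026, -0.014, 0]
    - [0.026, -0.014, 0]
    - [0.026, -0.014, 0]
    - [0.026, -0.014, 0]
    - [0.026, -0.014, 0]
    - [0.026, -0.014, 0]
    - [0.026, -0.014, 0]
  twist:
    - [0.001, 0.003, 0.053]
    - [0, 0, 0.055]
    - [0, 0, 0.055]
    - [0, 0, 0.055]
    - [0, 0, 0.055]
    - [0, 0, 0.055]
    - [0, 0, 0.055]
    - [0, 0, 0.055]
    - [0, 0, 0.055]
  jaw: [255, 255, 255, 255, 255, 255, 255, 255, 255]

```text
clock: 15.55
tcp_pos: [0.5422, -0.1258, 0.2162]
orientation: [3.126, 0.295, -0.012]
contact_force: [-1.8, 0.8, 0.8]
grip_width: 0.0003
```

Run:
```python
from nav import *
stroke(220,45,9)
```

```text
t 15.55 tip gauge mm -22.2 43.7 z 43.2 yaw(gauge) 21.2 tilt [-0.41 -0.15] F [-1.8  0.8  0.8] Fg(x,y) -1.9 0.5 j7 0.51
phi0 158.8 rho 20.8 off 15.8
[[0.026, -0.013, -0.002], [0.022, -0.013, -0.002], [0.022, -0.013, -0.002], [0.022, -0.013, -0.002], [0.022, -0.013, -0.002], [0.022, -0.013, -0.002], [0.022, -0.013, -0.002], [0.022, -0.013, -0.002], [0.022, -0.013, -0.002]]
[[0.001, 0.004, 0.057], [0.0, 0.0, 0.057], [0.0, 0.0, 0.057], [0.0, 0.0, 0.057], [0.0, 0.0, 0.057], [0.0, 0.0, 0.057], [0.0, 0.0, 0.057], [0.0, 0.0, 0.057], [0.0, 0.0, 0.057]]
```

Request:
apply_moves:
  dp:
    - [0.03, -0.014, 0]
    - [0.026, -0.014, -0.001]
    - [0.026, -0.014, -0.001]
    - [0.026, -0.014, -0.001]
    - [0.026, -0.014, -0.001]
    - [0.026, -0.014, -0.001]
    - [0.026, -0.014, -0.001]
    - [0.026, -0.014, -0.001]
    - [0.026, -0.014, -0.001]
    - [0, 0, 0]
  twist:
    - [0.001, 0.004, 0.058]
    - [0, 0, 0.058]
    - [0, 0, 0.058]
    - [0, 0, 0.058]
    - [0, 0, 0.058]
    - [0, 0, 0.058]
    - [0, 0, 0.058]
    - [0, 0, 0.058]
    - [0, 0, 0.058]
    - [0, 0, 0]
  jaw: [255, 255, 255, 255, 255, 255, 255, 255, 255, 255]

```text
clock: 16.55
tcp_pos: [0.5706, -0.1165, 0.2151]
orientation: [2.811, -1.403, -0.021]
contact_force: [0.4, -0.0, 0.1]
grip_width: 0.0002
```

Run:
```python
from nav import *
stroke(225,45,2)
f=r.grab_frame('wrist');save('wrist10',f)
```

```text
t 16.55 tip gauge mm 2.8 59.2 z 42.2 yaw(gauge) -42.6 tilt [-0.7   0.35] F [ 0.4 -0.   0.1] Fg(x,y) 0.4 0.0 j7 -0.37
phi0 222.6 rho 23.4 off 17.7
[[0.017, 0.027, -0.012], [0.004, -0.002, -0.012]]
[[0.003, 0.006, 0.01], [0.0, 0.0, 0.01]]
```

View pics/wrist10.png

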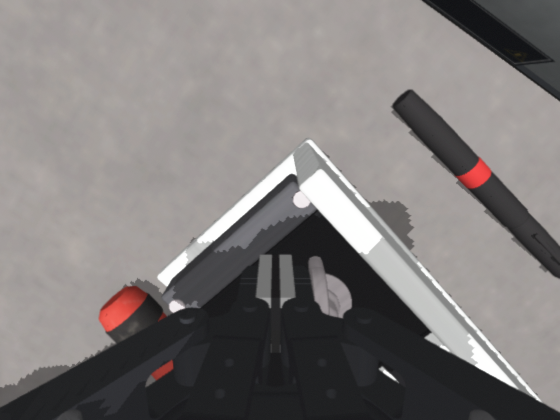

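The wing is at roughly φ = 217°. Retract, lift and swing back for the third stroke.

Request:
apply_moves:
  dp:
    - [-0.06, 0, 0]
    - [-0.03, 0, -0.1]
    - [0, 0, -0.22]
    - [0, 0, -0.1]
    - [0, 0, 0]
  twist:
    - [0.001, 0.003, 0]
    - [0.001, 0.002, 0]
    - [0, 0, 0]
    - [0, 0, 0]
    - [0, 0, 0]
  jaw: [255, 255, 255, 255, 255]

```text
clock: 17.1
tcp_pos: [0.5626, -0.1066, 0.2686]
orientation: [-2.821, 1.382, 0.003]
contact_force: [-1.2, -0.5, 0.4]
grip_width: 0.0001
```

Run:
```python
from nav import *
g=wp(38,22,23);print(g);traj(g[0],g[1],92,142,22,12)
```

```text
[ 4.57969488 -1.49645051]
t 17.10 tip gauge mm -4.8 67.0 z 95.6 yaw(gauge) -41.8 tilt [-0.08  0.04] F [-1.2 -0.5  0.4] Fg(x,y) -1.1 -0.7 j7 -0.42
[[0.02, 0.017, 0.001], [0.017, 0.02, 0.001], [0.014, 0.022, 0.001], [0.011, 0.024, 0.001], [0.007, 0.025, 0.001], [0.003, 0.026, 0.001], [-0.0, 0.026, 0.001], [-0.004, 0.026, 0.001], [-0.008, 0.025, 0.001], [-0.011, 0.024, 0.001], [-0.015, 0.022, 0.001], [-0.018, 0.019, 0.001]]
[[0.0, 0.001, -0.07], [0.0, 0.0, -0.07], [0.0, 0.0, -0.07], [0.0, 0.0, -0.07], [0.0, 0.0, -0.07], [0.0, 0.0, -0.07], [0.0, 0.0, -0.07], [0.0, 0.0, -0.07], [0.0, 0.0, -0.07], [0.0, 0.0, -0.07], [0.0, 0.0, -0.07], [0.0, 0.0, -0.07]]
```

Request:
apply_moves:
  dp:
    - [0.02, 0.017, 0]
    - [0.017, 0.02, 0]
    - [0.014, 0.022, 0]
    - [0.011, 0.024, 0]
    - [0.007, 0.025, 0]
    - [0.003, 0.026, 0]
    - [0, 0.026, 0]
    - [-0.004, 0.026, 0]
    - [-0.008, 0.025, 0]
    - [-0.011, 0.024, 0]
    - [-0.015, 0.022, 0]
    - [-0.018, 0.019, 0]
  twist:
    - [0, 0.001, -0.07]
    - [0, 0, -0.07]
    - [0, 0, -0.07]
    - [0, 0, -0.07]
    - [0, 0, -0.07]
    - [0, 0, -0.07]
    - [0, 0, -0.07]
    - [0, 0, -0.07]
    - [0, 0, -0.07]
    - [0, 0, -0.07]
    - [0, 0, -0.07]
    - [0, 0, -0.07]
  jaw: [255, 255, 255, 255, 255, 255, 255, 255, 255, 255, 255, 255]

```text
clock: 18.3
tcp_pos: [0.5586, -0.1431, 0.2641]
orientation: [-2.833, -1.355, 0.001]
contact_force: [-0.3, 1.1, 0.1]
grip_width: 0.0002
```

Run:
```python
from nav import *
g=wp(38,22,23);print(g);traj(g[0],g[1],90,142,10,10)
```

```text
[ 4.57969488 -1.49645051]
t 18.30 tip gauge mm -2.1 30.4 z 91.1 yaw(gauge) 61.5 tilt [-0.09  0.07] F [-0.3  1.1  0.1] Fg(x,y) -0.5 1.0 j7 1.13
[[-0.021, 0.017, 0.001], [-0.023, 0.014, 0.001], [-0.025, 0.011, 0.001], [-0.026, 0.007, 0.001], [-0.027, 0.004, 0.001], [-0.027, -0.0, 0.001], [-0.027, -0.004, 0.001], [-0.026, -0.008, 0.001], [-0.025, -0.011, 0.001], [-0.023, -0.015, 0.001]]
[[-0.001, -0.0, -0.067], [0.0, 0.0, -0.067], [0.0, 0.0, -0.067], [0.0, 0.0, -0.067], [0.0, 0.0, -0.067], [0.0, 0.0, -0.067], [0.0, 0.0, -0.067], [0.0, 0.0, -0.067], [0.0, 0.0, -0.067], [0.0, 0.0, -0.067]]
```

Request:
apply_moves:
  dp:
    - [-0.021, 0.017, 0]
    - [-0.023, 0.014, 0]
    - [-0.025, 0.011, 0]
    - [-0.026, 0.007, 0]
    - [-0.027, 0.004, 0]
    - [-0.027, 0, 0]
    - [-0.027, -0.004, 0]
    - [-0.026, -0.007, 0]
    - [-0.025, -0.009, 0]
    - [-0.023, -0.012, 0]
    - [0, 0, 0]
  twist:
    - [-0.001, 0, -0.065]
    - [0, 0, -0.065]
    - [0, 0, -0.065]
    - [0, 0, -0.065]
    - [0, 0, -0.065]
    - [0, 0, -0.065]
    - [0, 0, -0.065]
    - [0, 0, -0.065]
    - [0, 0, -0.062]
    - [0, 0, -0.057]
    - [0, 0, 0]
  jaw: [255, 255, 255, 255, 255, 255, 255, 255, 255, 255, 255]

```text
clock: 19.4
tcp_pos: [0.5564, -0.1765, 0.2585]
orientation: [-1.286, -2.861, -0.005]
contact_force: [-0.6, 0.7, 0.4]
grip_width: -0.0002
```

```bash
cat >> nav.py <<'E'
def wing(name,cam='wrist',lo=54):
    T=tcpT()
    f=r.grab_frame(cam);save(name,f);X=cloud(f,T).reshape(-1,3);X=X[~np.isnan(X).any(1)]
    G=np.c_[(X[:,:2]-ORG)@EX*1e3,(X[:,:2]-ORG)@EY*1e3-30,X[:,2]*1e3]
    w=G[(G[:,2]>lo)&(G[:,2]<69)&(np.hypot(G[:,0],G[:,1])<34)]
    print(len(w),np.percentile(w[:,2],98));l=cv2.fitLine(w[:,:2].astype(np.float32),cv2.DIST_HUBER,0,.01,.01).ravel();print('phi',np.degrees(np.arctan2(l[0],l[1]))%180,l[2:])
E
python3 - <<'E'
from nav import *
approach(38,44,22,23,4);wing('wrist11')
E
```

```text
goal [ 4.6 -1.5] yaw 142
t 19.40 tip gauge mm 1.2 -2.3 z 85.5 yaw(gauge) 142.0 tilt [-0.2   0.27] F [-0.6  0.7  0.4] Fg(x,y) -0.8 0.6 j7 2.38
total dp [-0.011  0.023  0.346] twist [ 0.0003 -0.0028 -0.    ] | per row /4 [-0.0028  0.0058  0.0865] [ 0.0001 -0.0007 -0.    ]  mm [-1.4  2.8 41.5]
530 65.15962122563076
phi 31.71229 [-10.720295 -15.795065]
```

View pics/wrist11.png

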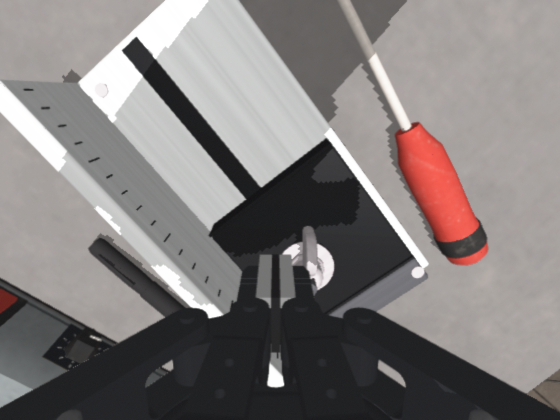

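Request:
apply_moves:
  dp:
    - [-0.008, 0.007, 0.085]
    - [-0.008, 0.007, 0.085]
    - [-0.005, 0.005, 0.085]
    - [0, 0, 0.08]
    - [0, 0, 0]
  twist:
    - [0, -0.001, 0]
    - [0, -0.001, 0]
    - [0, 0, 0]
    - [0, 0, 0]
    - [0, 0, 0]
  jaw: [255, 255, 255, 255, 255]

```text
clock: 19.95
tcp_pos: [0.5594, -0.1752, 0.2134]
orientation: [-1.299, -2.857, -0.002]
contact_force: [-0.1, 0.5, 0.5]
grip_width: 0.0002
```

Run:
```python
from nav import *
stroke(95,43,9)
```

```text
t 19.95 tip gauge mm 4.2 -0.8 z 40.4 yaw(gauge) 141.5 tilt [-0.14  0.13] F [-0.1  0.5  0.5] Fg(x,y) -0.2 0.5 j7 2.35
phi0 38.5 rho 21.5 off 22.5
[[0.095, -0.008, -0.002], [0.02, -0.012, -0.002], [0.02, -0.012, -0.002], [0.02, -0.012, -0.002], [0.02, -0.012, -0.002], [0.02, -0.012, -0.002], [0.02, -0.012, -0.002], [0.02, -0.012, -0.002], [0.02, -0.012, -0.002]]
[[-0.0, -0.002, 0.052], [0.0, 0.0, 0.052], [0.0, 0.0, 0.052], [0.0, 0.0, 0.052], [0.0, 0.0, 0.052], [0.0, 0.0, 0.052], [0.0, 0.0, 0.052], [0.0, 0.0, 0.052], [0.0, 0.0, 0.052]]
```

Request:
apply_moves:
  dp:
    - [0.045, -0.003, -0.002]
    - [0.05, -0.01, -0.002]
    - [0.025, -0.013, -0.003]
    - [0.025, -0.013, -0.002]
    - [0.025, -0.014, -0.002]
    - [0.025, -0.014, -0.001]
    - [0.025, -0.014, 0]
    - [0.025, -0.014, 0]
    - [0.025, -0.014, 0]
  twist:
    - [0, -0.001, 0.035]
    - [0, 0, 0.053]
    - [0, 0, 0.053]
    - [0, 0, 0.053]
    - [0, 0, 0.053]
    - [0, 0, 0.053]
    - [0, 0, 0.053]
    - [0, 0, 0.053]
    - [0, 0, 0.053]
  jaw: [255, 255, 255, 255, 255, 255, 255, 255, 255]

```text
clock: 20.85
tcp_pos: [0.5362, -0.1551, 0.2137]
orientation: [2.513, 1.873, -0.004]
contact_force: [0.3, -1.3, -0.4]
grip_width: 0.0
```

Run:
```python
from nav import *
stroke(150,43,9)
```

```text
t 20.85 tip gauge mm -21.1 13.2 z 40.7 yaw(gauge) 83.8 tilt [ 0.13 -0.45] F [ 0.3 -1.3 -0.4] Fg(x,y) 0.5 -1.3 j7 1.50
phi0 96.2 rho 19.2 off 19.0
[[0.051, -0.02, -0.003], [0.019, -0.011, -0.002], [0.019, -0.011, -0.002], [0.019, -0.011, -0.002], [0.019, -0.011, -0.002], [0.019, -0.011, -0.002], [0.019, -0.011, -0.002], [0.019, -0.011, -0.002], [0.019, -0.011, -0.002]]
[[0.002, 0.003, 0.05], [0.0, 0.0, 0.05], [0.0, 0.0, 0.05], [0.0, 0.0, 0.05], [0.0, 0.0, 0.05], [0.0, 0.0, 0.05], [0.0, 0.0, 0.05], [0.0, 0.0, 0.05], [0.0, 0.0, 0.05]]
```

Request:
apply_moves:
  dp:
    - [0.04, -0.022, 0]
    - [0.03, -0.016, 0]
    - [0.025, -0.013, 0]
    - [0.025, -0.013, 0]
    - [0.025, -0.013, 0]
    - [0.025, -0.013, 0]
    - [0.025, -0.013, 0]
    - [0.025, -0.013, 0]
    - [0.025, -0.013, 0]
  twist:
    - [0.002, 0.003, 0.05]
    - [0, 0, 0.052]
    - [0, 0, 0.052]
    - [0, 0, 0.052]
    - [0, 0, 0.052]
    - [0, 0, 0.052]
    - [0, 0, 0.052]
    - [0, 0, 0.052]
    - [0, 0, 0.052]
  jaw: [255, 255, 255, 255, 255, 255, 255, 255, 255]

```text
clock: 21.75
tcp_pos: [0.54, -0.127, 0.2131]
orientation: [3.112, 0.402, -0.01]
contact_force: [-3.0, -0.7, 1.3]
grip_width: 0.0
```

Run:
```python
from nav import *
stroke(180,43,5)
```

```text
t 21.75 tip gauge mm -23.9 41.7 z 40.1 yaw(gauge) 25.1 tilt [-0.35 -0.28] F [-3.  -0.7  1.3] Fg(x,y) -2.8 -1.2 j7 0.66
phi0 154.9 rho 20.8 off 16.7
[[0.028, -0.007, -0.005], [0.016, -0.01, -0.005], [0.016, -0.01, -0.005], [0.016, -0.01, -0.005], [0.016, -0.01, -0.005]]
[[0.002, 0.003, 0.042], [0.0, 0.0, 0.042], [0.0, 0.0, 0.042], [0.0, 0.0, 0.042], [0.0, 0.0, 0.042]]
```

Request:
apply_moves:
  dp:
    - [0.03, -0.012, 0]
    - [0.022, -0.012, 0]
    - [0.02, -0.011, 0]
    - [0.02, -0.01, 0]
    - [0.02, -0.01, 0]
  twist:
    - [0.002, 0.003, 0.042]
    - [0, 0, 0.042]
    - [0, 0, 0.04]
    - [0, 0, 0.04]
    - [0, 0, 0.03]
  jaw: [255, 255, 255, 255, 255]

```text
clock: 22.25
tcp_pos: [0.5508, -0.1191, 0.2124]
orientation: [3.13, -0.266, -0.011]
contact_force: [-1.7, 0.1, 0.4]
grip_width: -0.0
```

Run:
```python
from nav import *
stroke(180,43,3)
```

```text
t 22.25 tip gauge mm -15.1 52.4 z 39.4 yaw(gauge) 0.7 tilt [-0.41  0.03] F [-1.7  0.1  0.4] Fg(x,y) -1.7 -0.2 j7 0.32
phi0 179.3 rho 22.5 off 14.9
[[-0.002, 0.013, -0.01], [0.001, -0.0, -0.01], [0.001, -0.0, -0.01]]
[[0.0, 0.003, 0.002], [0.0, 0.0, 0.002], [0.0, 0.0, 0.002]]
```

Near the hard stop now. Pushing straight along tool x in small steps.

Request:
apply_moves:
  dp:
    - [0.02, 0, 0]
    - [0.025, 0, 0]
    - [0.03, 0, 0]
    - [0.035, 0, 0]
  twist:
    - [0, 0.003, 0]
    - [0, 0.002, 0]
    - [0, 0.002, 0]
    - [0, 0, 0]
  jaw: [255, 255, 255, 255]

```text
clock: 22.65
tcp_pos: [0.5544, -0.1196, 0.2099]
orientation: [-3.125, 0.261, 0.033]
contact_force: [-11.6, 2.6, 10.7]
grip_width: 0.0005
```

Run:
```python
from nav import *
stroke(180,43,3)
f=r.grab_frame('wrist');save('wrist12',f)
```

```text
t 22.65 tip gauge mm -14.0 53.1 z 37.0 yaw(gauge) 0.9 tilt [-1.18  0.39] F [-11.6   2.6  10.7] Fg(x,y) -11.9 0.4 j7 0.32
phi0 179.1 rho 23.3 off 13.7
[[-0.033, 0.014, -0.016], [0.001, -0.001, -0.017], [0.001, -0.001, -0.017]]
[[-0.002, 0.01, 0.002], [0.0, 0.0, 0.002], [0.0, 0.0, 0.002]]
```

View pics/wrist12.png

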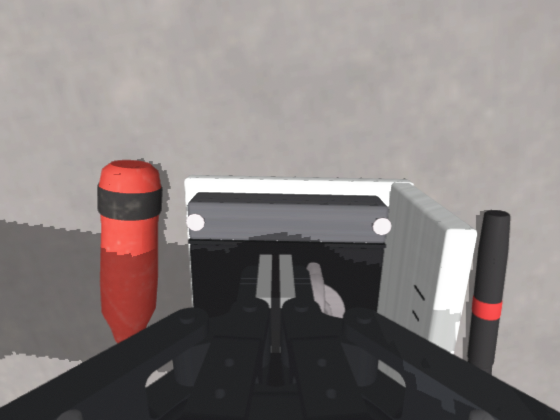

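Request:
apply_moves:
  dp:
    - [-0.08, 0, -0.01]
    - [-0.1, 0, -0.05]
    - [0, 0, -0.3]
    - [0, 0.3, -0.3]
    - [0, 0.35, -0.35]
    - [0, 0.35, -0.35]
    - [0, 0, 0]
  twist:
    - [0, 0.005, 0]
    - [0, 0.004, 0]
    - [0, 0, 0]
    - [0, 0, 0]
    - [0, 0, 0]
    - [0, 0, 0]
    - [0, 0, 0]
  jaw: [255, 255, 255, 255, 255, 255, 255]

```text
clock: 23.4
tcp_pos: [0.5126, -0.2252, 0.3673]
orientation: [-3.129, 0.243, -0.003]
contact_force: [0.4, 0.2, 0.3]
grip_width: 0.0
```

Run:
```python
from nav import *
state();wing('wrist13');wing('scene13','scene');wing('side13','side')
a=cv2.imread('pics/scene13.png')[150:300,170:350]
cv2.imwrite('pics/c13.png',np.hstack([cv2.resize(a,(400,325)),cv2.resize(cv2.imread('pics/wrist13.png'),(400,325))]))
```

```text
t 23.40 tip gauge mm -32.1 -58.2 z 194.3 yaw(gauge) 1.5 tilt [0.12 0.16] F [0.4 0.2 0.3] Fg(x,y) 0.4 0.3 j7 0.40
607 63.3029677242711
phi 179.75154 [1.911199  1.3117725]
100 64.36551325710734
phi 0.6196459 [-0.2206149  1.3455374]
103 62.04047024610109
phi 0.4104987 [0.3029705 1.4941877]
```

View pics/c13.png

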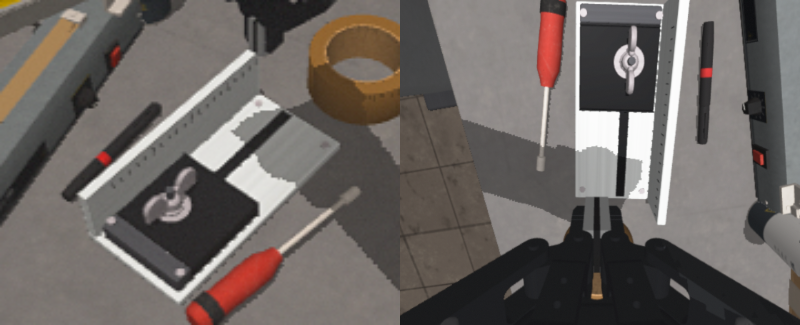

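Run:
```python
from nav import *
T=tcpT();f=r.grab_frame('wrist');X=cloud(f,T).reshape(-1,3);X=X[~np.isnan(X).any(1)]
G=np.c_[(X[:,:2]-ORG)@EX*1e3,(X[:,:2]-ORG)@EY*1e3,X[:,2]*1e3]
s=G[(G[:,0]>-50)&(G[:,0]<-34)]
for a in range(-30,92,3):
    q=s[(s[:,1]>=a)&(s[:,1]<a+3)]
    if len(q): print(a,len(q),q[:,2].min().round(1),end=' | ')
img=cv2.imread('pics/wrist13.png');cv2.imwrite('pics/c14.png',cv2.resize(img[0:180,220:400],None,fx=3.3,fy=3.3))
```

```text
-30 57 8.2 | -27 52 8.0 | -24 2 29.0 | -21 73 27.6 | -18 66 28.5 | -15 67 28.4 | -12 69 28.3 | -9 65 28.5 | -6 75 28.3 | -3 74 28.1 | 0 75 28.0 | 3 72 28.2 | 6 77 28.4 | 9 75 28.0 | 12 71 28.0 | 15 72 27.9 | 18 75 28.5 | 21 78 28.4 | 24 80 27.7 | 27 80 28.2 | 30 80 28.4 | 33 79 28.2 | 36 82 28.1 | 39 84 28.0 | 42 82 28.0 | 45 81 28.2 | 48 80 28.6 | 51 81 27.8 | 54 83 27.9 | 57 90 28.4 | 60 87 27.9 | 63 87 27.1 | 66 90 26.1 | 69 89 27.9 | 72 94 27.8 | 75 86 27.9 | 78 93 28.1 | 81 86 28.6 | 84 11 27.5 | 87 48 7.8 | 90 31 -1.7 |
```

View pics/c14.png

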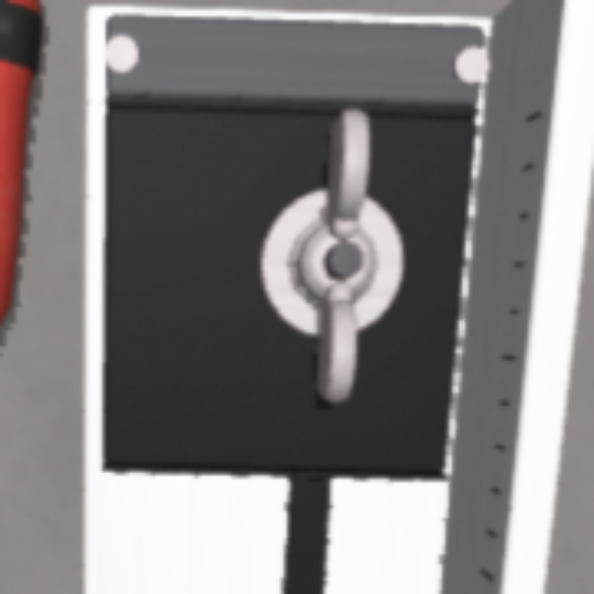

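```bash
python3 -c "
from nav import *
print(r.hand_in());state()"
```

```text
the job is handed in; nothing more can be done
None
the job is handed in; nothing more can be done
```

I pushed the stop block fully home first, then tightened the wing nut, and handed the job in at about 23.6 s of the 61 s allowed. I kept the gripper shut throughout and only pushed.

- **Stop block:** I pushed it about 42 mm along the rail. At the end block it held against 19 N of push without moving. A last depth scan across the joint showed no gap, with the block's right face at about -22 mm, where it should be when home.
- **Wing nut:** It took three clockwise strokes on the wings, about 478° in total, from a start of roughly 8.3 rad. The last stroke ended at the hard stop, where the nut held against about 12 N at the wing.
- **Final wing position:** All three cameras put the wings within 0.7° of the rail direction. The wrist camera read the wing tops at 63.3 mm; fully tight should be 63 mm. The scene and side cameras read 64.4 and 62.0 mm, which is within the noise.
- **Bystanders:** I did not touch the tape roll, nut driver or marker. They look unmoved in the last pictures, but I did not measure their positions.

No check failed. The only disagreements were 1–2 mm calibration differences between the cameras.

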